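# Clear the bonding clamp, release its catch and hold it shut

### The arm

A 7-joint arm with a two-finger parallel gripper is mounted at the origin on the work surface. World frame = base frame: x ahead of the robot, y to its left, z up, the work surface at z = 0. Lengths are in m, angles in rad, forces in N, time in s.
With the tool pointing down it reaches from about 0.35 to 0.9 m from the base axis. Payload 8.1 kg.
Tool frame: the origin (TCP) lies at the centre of the arm's flange, where the gripper is bolted on; the fingertips stand 178 mm ahead of it and the grasp point (between the pads) lies 159 mm ahead of it; x points along the fingers, z is the direction in which the jaws open and shut, and the axes are right-handed (so a half turn about x gives the same grasp; the last joint's range is limited). The gripper opens to 92 mm and grips with 3 to 60 N. Pads are 19 mm wide; open, the fingers measure 130 mm over their backs; the gripper's body (75 mm by 190 mm) begins 47 mm behind the grasp point.
Start: joints at [1.121, 0.434, 0.025, 1.573, -0.012, 1.134, -0.075], TCP at [0.212, -0.588, 0.405] pointing down, gripper open.
Joint ranges: [-2.62, 2.62], [-0.44, 2.09], [-1.27, 1.32], [0.08, 2.57], [-1.32, 4.46], [0.12, 2], [-2.74, 2.74]. Speed limits (rad/s): [2.22, 2.22, 3.01, 3.01, 3.14, 3.14, 3.14].

### API

Orientations are given as [roll, pitch, yaw] about the fixed x, y, z axes, in that order (R = Rz(yaw) Ry(pitch) Rx(roll)).
In Python, from bench import read_state, get_image, hand_in, trace, pinpoint gives the robot as it stands.
- The arm moves only by the tool carry_out, never from a script. Its arguments are lists of equal length, an entry for each row: "dp": the shift along the tool's x, y, z in mm, a list of three; "delta_rot": the turn, a rotation vector about the tool's x, y, z in degrees, a list of three. A call has 1 to 8 rows; each row shifts and turns the commanded pose from where the row before left it, along the tool's axes as they then stand; what a row does not reach is not made up. A row lasts 1/12 s, in which the tool goes at most 41.7 mm and 7.16 degrees, less where a joint would pass 70% of its speed; a pose out of reach is approached as far as the arm can. A call is refused whole if a number of a shift passes 41.7 or a number of a turn 7.16, either way. A call with a gripper value outside its range is refused whole. "hand" is the closure, from 0 (fully open) to 1 (shut), set as the call begins (left out, the last holds). The fingers move at their own pace and stop on an object; "grip_force" is the grip in N (left out, the last holds). Time passes only in rows, so rows that do not move let the fingers close. It gives the time, the measured TCP pose, the force and the opening at its end, in the units of the state.
- read_state(): the state, without advancing time (a new reading comes with each control period).
- get_image(name): name is "side" or "top" or "wrist"; returns a dict with "frame" (400x640x3 uint8, red, green, blue), "range_z" (400x640 float32, m along the optical axis (not along the pixel's ray), 0 where there is no reading), "fx", "fy", "cx", "cy" (pixels), "world_from_camera" (4x4, takes a point from camera to world coordinates). Camera axes: x right, y up, looking along -z (the intrinsics and any distortion apply to the point x, -y, -z); pixel columns grow to the right and rows downward; lengths in m; the calibration is good to about 2 mm. A picture is of the moment at which its call begins.
- hand_in(): hands the job in, once; it reports no verdict.
Trained networks look in a picture, given as the dict that the camera call returned (one of the last four; its "shot" number tells which), for a name from the list of things; names that differ only in an ending like _2 or _b are one class to them, and where a whole thing is asked for, a point or a joint stands for the part that bears it (a point fixed in the world has none). Each returns a list of dicts, best first, with "p" (0 to 1); they miss things now and then, are a little off and sometimes report something else, mostly with a low value. They report only what shows in the picture. A call takes as long as a camera call. They do not tell look-alikes from the thing itself.
- trace(picture, thing): "mask" (400x640 bool, what is visible of it) and "bbox" ([left, top, right, bottom] in pixels, round what is visible of it).
- pinpoint(picture, thing): "location" ([column, row] in pixels: a listed point, or the origin of a listed thing).
The state is a dict: "time": time; "qpos": joint angles; "joint_vel": joint speeds; "joint_efforts": joint torques, N m; "tcp_pos": TCP position; "tcp_rot": TCP orientation; "ft_force": force on the tool from outside, world axes, zero at the start; "moment": the same for the moment, N m; "opening": finger opening in m.
Only numpy, scipy, OpenCV 4.12 (cv2) and the standard library are available. Lean on these libraries where they do the work, as an engineer would, in place of code of your own. Each camera call takes 0.05 s, during which the arm holds its last target.

### The job

First put the two wood offcuts lying on the bed of the bench clamp into the scrap bin. Then flip the clamp's safety catch right over to the outside, and only after that pull the yoke lever all the way towards the front so that the jaw closes on the glued block, and keep holding it there: the lever springs back, so finish with the fingers still holding it fully pulled. Leave the jar, tin and brush where they are.

Things in the scene. Friction and masses are not known exactly. Their poses are not given: they have to be found in the camera images.
- press: Grey bench clamp, fixed on the bench; place and yaw change. Origin: centre of its underside. x runs from its front (glued block) to its back (lever), y to its left, z up. Bed 260 (x) x 320 (y) x 30 mm high. In this frame (mm): fence and block fill x -130 to -75, y +-130, up to z 70; the steel jaw, open, x 0 to 25, y +-130, up to z 71, slides 75 to -x. Offcuts lie in the gap between them.
- lever_pivot (a point): Axis of the yoke lever (along y of press), 75 mm behind the clamp's origin, on its centre line, 45 mm above the bench, between bearing cheeks that reach 70 mm above the bench.
- catch_pivot (a point): Axis of the safety catch (along x of press): 9 mm in front of and 146 mm left (+y) of the clamp's origin, 45 mm above the bench. Its bracket reaches 58 mm above the bench.
- lever (a joint): Yoke lever of the clamp, rad. 0 = open, leaning 0.15 back from upright; grows as the bar is pulled towards the clamp's front (-x of press); 0.8 = stop, leaning 0.65 to the front, jaw on the block. A spring always pulls it back to 0: about 4 N at the bar at first, 8 to 10 N at the stop. Until the catch is flipped, it blocks jaw and lever.
- lever_grip (a point): Centre of the lever's black round cross bar: 20 mm thick, along y of press, free between two flat side arms at y -62 and +62 mm (116 mm clear), with nothing under it between the arms. It goes round the lever pivot at 160 mm radius: 203 mm above the bench when open, 172 mm at the stop; it turns in a light pinch.
- catch (a joint): Safety catch, rad. 0 = leaning 45 deg inwards, to -y of press, in front of the jaw (blocking); 0.79 = upright; 2.0 = fully flipped outwards, to +y (free). Friction only (under 3 N at the knob): it stays where it is left.
- catch_knob (a point): Middle of the steel thumb knob at the end of the catch: round bar 18 mm thick, 40 mm long along x of press, 75 mm from the catch pivot on a 14 x 10 mm arm that joins the knob's rear end. About 98 mm above the bench at the start. Can be pushed sideways over the top with shut fingers.
- offcut_a_center (a point): Loose light wood offcut with a step, 46 (x) x 26 (y) x 29 mm high, on the bed; point at its centre, 15 mm above its underside. The step takes the rear half down to 18 mm high: the high half (26 mm long) lies at -x. About 30 g. It lies within 0.3 rad of the clamp's axes.
- offcut_b_center (a point): Loose darker wood offcut block, 40 (x) x 30 (y) x 26 mm high, on the bed; point at its centre, 13 mm above its underside. About 30 g. It lies within 0.3 rad of the clamp's axes.
- bin: Grey open scrap bin, fixed, 160 x 160 x 80 mm high, 5 mm walls; on the other side of the bench from the clamp. Origin: centre of its underside on the bench, z up.
- jar: Closed steel glue jar, 68 mm across, 100 mm high, standing just behind the bin. Origin: centre of its underside. Leave alone.
- tin: Small closed tin, 52 mm across, 60 mm high, standing beside the jar behind the bin. Origin: centre of its underside. Leave alone.
- brush: Flat brush with a wooden handle, 190 mm long, lying on the bench in front of the bin. Leave alone.
There are look-alikes about, which are no part of the job. What is shaped like the part that bears offcut_a_center but blue or white is not meant. There is more than one size of the bin; the job needs the larger.

How it is judged:
On the way, in this order (a step that is already met when the one before it is completed fails the run):
1. both offcuts lie in the bin, let go (x of offcut_a_center in the frame of bin between -0.075 and 0.075 m and y of offcut_a_center in the frame of bin between -0.075 and 0.075 m and z of each of offcut_a_center, offcut_b_center in the frame of bin below 0.08 m and x of offcut_b_center in the frame of bin between -0.075 and 0.075 m and y of offcut_b_center in the frame of bin between -0.075 and 0.075 m and contact force between the fingers and offcut_a below 0.2 N and contact force between the fingers and offcut_b below 0.2 N and linear speed of each of offcut_a, offcut_b below 0.05 m/s), for 0.2 s.
2. the safety catch is flipped over to the outside (value of joint catch above 1.2 rad), for 0.1 s.
3. the fingers hold the lever fully pulled (value of joint lever above 0.75 rad and contact force between the fingers and lever above 1.5 N), for 0.2 s.
At the end, for the whole second after the job is handed in: Both offcut centres are inside the bin below its rim, at rest and not touched; the catch is flipped past 1.2 rad (of 2.0); the fingers still hold the lever still at more than 0.75 rad (stop at 0.80), pressing on it with more than 1.5 N (all of step 1 and all of step 3 and value of joint catch above 1.2 rad and velocity of joint lever between -0.1 and 0.1 rad/s); the arm keeps its last pose, push and grip.
It fails at once if lever pulled past 0.2 rad while the catch still blocks it (under 0.79 rad, upright) (value of joint lever above 0.2 rad and value of joint catch below 0.75 rad).
It fails at once if the jar is moved more than 40 mm (distance of jar from where it was at the start of the episode above 0.04 m).
It fails at once if the tin is moved more than 40 mm (distance of tin from where it was at the start of the episode above 0.04 m).
It fails at once if the brush is moved more than 40 mm (distance of brush from where it was at the start of the episode above 0.04 m).
It also fails if it takes over 72 s, if anything falls off the work surface, if the arm or the gripper's body presses on something with over 40 N, if the wrist force passes 120 N, or if a joint passes its speed limit or range.

## Working session

There is one attempt and no reset: what is moved stays moved. The work goes in short steps, Python scripts to look and compute and a tool call to move; the robot and the scene stay as the last step left them, time stands still between calls to the robot, and variables do not carry over. Pictures are saved under pics/ and viewed, and the job is handed in when it is done.

Besides the shell and the picture viewer there is one more tool, called by a JSON object that holds its "name" and its "arguments", one argument or row to a line. carry_out: Moves the arm, as the interface text tells. Its arguments: {"type":"object","properties":{"dp":{"type":"array","items":{"type":"array","items":{"type":"number"}}},"delta_rot":{"type":"array","items":{"type":"array","items":{"type":"number"}}},"hand":{"type":"number"},"grip_force":{"type":"number"}},"required":["dp","delta_rot"]}

```bash
ls; mkdir -p pics; cat > h.py <<'E'
import numpy as np, cv2
from bench import read_state, get_image, hand_in, trace, pinpoint
from scipy.spatial.transform import Rotation as R
def save(p,name,crop=None,scale=1):
    f=p["frame"][:,:,::-1]
    if crop: l,t,r,b=crop; f=f[t:b,l:r]
    if scale!=1: f=cv2.resize(f,None,fx=scale,fy=scale,interpolation=cv2.INTER_CUBIC)
    cv2.imwrite("pics/"+name,f)
def deproj(p,u,v,z=None):
    d=p["range_z"]
    if z is None: z=d[int(round(v)),int(round(u))]
    c=np.array([(u-p["cx"])/p["fx"]*z,-(v-p["cy"])/p["fy"]*z,-z,1])
    return (p["world_from_camera"]@c)[:3]
def ray_plane(p,u,v,h):
    a=p["world_from_camera"][:3,3]; b=deproj(p,u,v,1.0); d=b-a
    return a+d*(h-a[2])/d[2]
def cloud(p,mask):
    vv,uu=np.nonzero(mask&(p["range_z"]>0)); z=p["range_z"][vv,uu]
    c=np.stack([(uu-p["cx"])/p["fx"]*z,-(vv-p["cy"])/p["fy"]*z,-z,np.ones_like(z)])
    return (p["world_from_camera"]@c)[:3].T
def proj(p,P):
    c=np.linalg.inv(p["world_from_camera"])@np.append(P,1)
    return np.array([p["cx"]+p["fx"]*c[0]/-c[2], p["cy"]-p["fy"]*c[1]/-c[2]])
E
python3 - <<'E'
from h import *
s=read_state(); print({k:np.round(v,3) for k,v in s.items()})
for n in ["top","side"]:
    p=get_image(n); save(p,n+"0.png"); print(n,{k:(v if np.isscalar(v) else np.round(v,3).tolist()) for k,v in p.items() if k not in("frame","range_z")})
    for t in ["press","lever_pivot","catch_pivot","lever_grip","catch_knob","offcut_a_center","offcut_b_center","bin","jar","tin","brush"]:
        print(t,[(np.round(x["location"],1).tolist(),round(x["p"],2),np.round(deproj(p,*x["location"]),3).tolist()) for x in pinpoint(p,t)])
E
```

```text
pics
{'time': np.float64(0.0), 'qpos': array([ 1.121,  0.435,  0.025,  1.574, -0.012,  1.134, -0.075]), 'joint_vel': array([-0.   , -0.001, -0.   ,  0.   ,  0.   ,  0.001, -0.001]), 'joint_efforts': array([-0.0000e+00, -6.6785e+01,  9.8500e-01, -3.1447e+01, -6.1000e-02,
        4.3000e-02,  0.0000e+00]), 'tcp_pos': array([ 0.212, -0.588,  0.404]), 'tcp_rot': array([-3.058,  1.569,  2.001]), 'ft_force': array([ 0.169,  0.253, -0.174]), 'moment': array([ 0.025, -0.038, -0.03 ]), 'opening': np.float64(0.092)}
top {'fx': 494.63026688641673, 'fy': 494.63026688641673, 'cx': 320.68820007430105, 'cy': 198.0669986309327, 'world_from_camera': [[-0.012, 0.99, -0.143, 0.347], [-1.0, -0.009, 0.019, -0.023], [0.017, 0.143, 0.99, 1.277], [0.0, 0.0, 0.0, 1.0]], 'shot': 1}
press [([240.2, 205.4], 0.93, [0.508, 0.156, 0.043])]
lever_pivot [([242.8, 176.5], 0.93, [0.58, 0.149, 0.052])]
catch_pivot [([179.1, 203.1], 0.81, [0.514, 0.305, 0.055])]
lever_grip [([233.5, 150.8], 0.69, [0.608, 0.148, 0.209])]
catch_knob [([194.4, 207.8], 0.61, [0.495, 0.255, 0.106])]
offcut_a_center [([303.1, 128.8], 0.78, [0
[... 901 characters left out ...]
atch_pivot [([269.2, 322.2], 0.66, [0.522, 0.309, 0.05])]
lever_grip [([248.8, 215.3], 0.71, [0.601, 0.161, 0.209])]
catch_knob [([287.0, 292.5], 0.76, [0.493, 0.266, 0.1])]
offcut_a_center [([379.7, 315.6], 0.88, [0.298, 0.224, 0.023]), ([320.8, 245.6], 0.82, [0.463, 0.06, 0.058]), ([238.2, 229.4], 0.6, [0.606, 0.214, 0.211])]
offcut_b_center [([310.1, 279.0], 0.73, [0.464, 0.175, 0.055])]
bin [([328.1, 172.3], 0.96, [0.52, -0.343, 0.024]), ([317.2, 205.6], 0.93, [0.503, -0.088, 0.072])]
jar [([264.6, 202.0], 0.58, [0.671, -0.129, 0.033])]
tin [([287.8, 288.4], 0.59, [0.492, 0.26, 0.106]), ([279.6, 191.2], 0.56, [0.655, -0.229, 0.008])]
brush [([358.8, 222.3], 0.82, [0.387, -0.103, 0.018])]
```

View pics/top0.png

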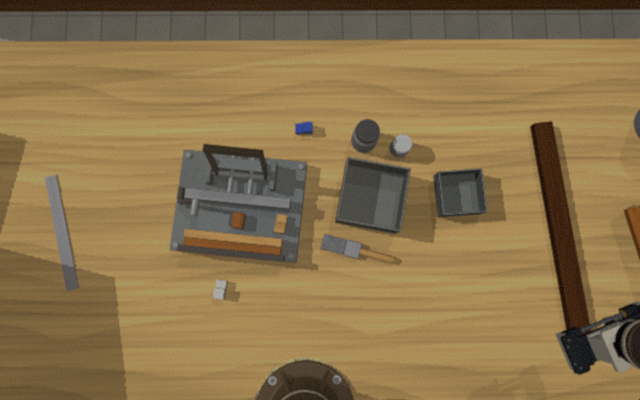

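View pics/side0.png

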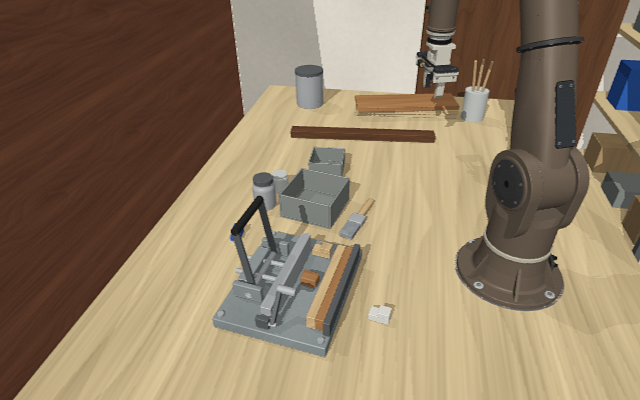

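```bash
cat > m.py <<'E'
from h import *
def rect(P):
    r=cv2.minAreaRect((P[:,:2]*1000).astype(np.float32)); return r
p=get_image("top"); p0=p
save(p,"crop1.png",(160,120,420,310),3)
P=cloud(p,np.ones((400,640),bool))
pr=P[(P[:,2]>.02)&(P[:,2]<.04)&(np.abs(P[:,0]-.52)<.22)&(P[:,1]>0)&(P[:,1]<.4)]
m=(np.abs(P[:,0]-.51)<.2)
print("bed",rect(pr),len(pr),np.median(pr[:,2]))
for nm in ["offcut_a_center","offcut_b_center","bin","press","lever","catch"]:
    for t in trace(p,nm):
        M=t["mask"]; C=cloud(p,M); print(nm,round(t["p"],2),t["bbox"],M.sum(), np.round(C.min(0),3),np.round(C.max(0),3),rect(C[C[:,2]>np.percentile(C[:,2],99)-.02]))
E
python3 m.py
```

```text
bed ((513.6544799804688, 167.92556762695312), (333.5675048828125, 424.7392272949219), 89.54840850830078) 6836 0.028508683124759404
offcut_a_center 0.73 [273.0, 214.0, 286.2, 235.9] 202 [0.437 0.041 0.025] [0.483 0.07  0.064] ((460.4059753417969, 55.6458740234375), (25.64532470703125, 45.13861083984375), 81.41702270507812)
offcut_a_center 0.64 [214.5, 284.4, 227.3, 299.8] 227 [ 0.277  0.192 -0.002] [0.324 0.229 0.035] ((300.8310546875, 208.60491943359375), (27.051898956298828, 45.75067138671875), 79.92283630371094)
offcut_a_center 0.51 [294.6, 122.8, 311.1, 138.4] 216 [ 0.7   -0.026 -0.006] [0.729 0.019 0.035] ((714.2733154296875, -3.4434642791748047), (27.174280166625977, 45.322914123535156), 3.2639098167419434)
offcut_b_center 0.71 [231.5, 214.0, 247.4, 227.1] 213 [0.449 0.144 0.026] [0.489 0.183 0.059] ((469.1509704589844, 161.38502502441406), (30.81321907043457, 39.50168228149414), 83.80661010742188)
bin 0.95 [332.1, 157.1, 413.0, 232.6] 4445 [ 0.436 -0.281 -0.008] [ 0.627 -0.082  0.085] ((529.1800537109375, -175.43150329589844), (160.7476348876953, 160.72418212890625), 78.9646224
[... 441 characters left out ...]
71  0.085 -0.008] [0.668 0.232 0.218] ((608.1547241210938, 150.3952178955078), (131.49656677246094, 19.992145538330078), 83.66522979736328)
lever 0.67 [333.8, 157.3, 411.1, 231.6] 4449 [ 0.436 -0.281 -0.008] [ 0.638 -0.082  0.085] ((529.1800537109375, -175.43150329589844), (160.7476348876953, 160.72418212890625), 78.9646224975586)
lever 0.17 [274.6, 215.2, 289.8, 235.3] 207 [0.437 0.041 0.025] [0.483 0.072 0.064] ((460.90576171875, 55.65384292602539), (25.80682373046875, 46.034420013427734), 82.25894927978516)
catch 0.5 [181.0, 197.5, 197.6, 218.8] 180 [0.477 0.247 0.023] [0.52  0.308 0.111] ((496.9364013671875, 260.0289306640625), (24.831932067871094, 40.273677825927734), 88.24687957763672)
```

```bash
ls pics
```

```text
crop1.png
side0.png
top0.png
```

View pics/crop1.png

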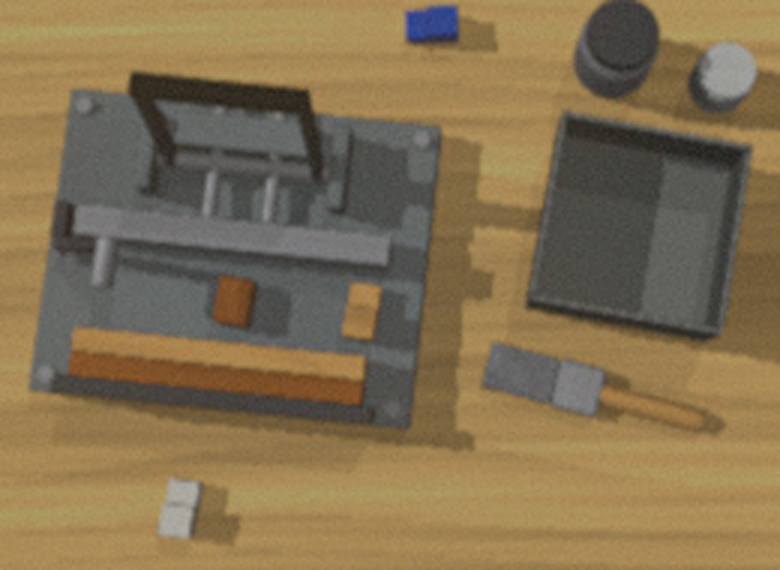

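```bash
cat >> h.py <<'E'
O=np.array([.5096,.161]); YAW=-.11
def press(P):  # world->press mm
    d=np.asarray(P)[...,:2]-O; c,s=np.cos(YAW),np.sin(YAW)
    return np.stack([d[...,0]*c+d[...,1]*s,-d[...,0]*s+d[...,1]*c],-1)*1000
def world(x,y):
    c,s=np.cos(YAW),np.sin(YAW); return O+np.array([x*c-y*s,x*s+y*c])/1000
def go(x,y,gz):
    """delta in tool mm to bring the grasp point to world x,y,gz (tool down)"""
    s=read_state(); r=R.from_euler("xyz",s["tcp_rot"]); g=s["tcp_pos"]+r.apply([.159,0,0])
    d=r.inv().apply(np.array([x,y,gz])-g)*1000
    return np.round(d,1),np.round(g,4)
def turn(yaw, jaw="y"):
    """rotvec deg in tool frame to tool-down with jaw dir along press y/x rotated yaw"""
    s=read_state(); r=R.from_euler("xyz",s["tcp_rot"]); out=[]
    for sg in (1,-1):
        a=yaw if jaw=="x" else yaw+np.pi/2
        z=sg*np.array([np.cos(a),np.sin(a),0]); x=np.array([0,0,-1.]); y=np.cross(z,x)
        t=R.from_matrix(np.stack([x,y,z],1)); out.append(np.round((r.inv()*t).as_rotvec(degrees=True),1))
    return out
E
python3 - <<'E'
from h import *
p=get_image("top")
for c in [(72,92),(440,128),(408,426),(32,390)]:
    w=ray_plane(p,c[0]/3+160,c[1]/3+120,.03); print(np.round(w,3),np.round(press(w)))
for t in [(.4969,.26),(.4604,.0556),(.4692,.1614),(.513,.305)]: print(press(np.array(t)))
s=read_state(); r=R.from_euler("xyz",s["tcp_rot"]); print(np.round(r.as_matrix(),3))
print(turn(-.12),go(*world(-45,-110),.2))
E
```

```text
[0.653 0.303 0.03 ] [127. 157.]
[ 0.619 -0.012  0.03 ] [ 128. -159.]
[0.366 0.017 0.03 ] [-127. -159.]
[0.399 0.33  0.03 ] [-128.  155.]
[-23.49129423  97.00746928]
[ -37.33200711 -110.16406513]
[-40.19973768  -4.03746091]
[-12.42862459 143.50292433]
[[-0.    0.94  0.34]
 [-0.    0.34 -0.94]
 [-1.   -0.    0.  ]]
[array([-153.3,   -0. ,    0. ]), array([26.7,  0. ,  0. ])] (array([  45.7,  445.1, -524.4]), array([ 0.2124, -0.5878,  0.2458]))
```

{"name": "carry_out", "arguments": {
  "dp": [
    [0, 0, 0],
    [0, 0, 0],
    [0, 0, 0],
    [0, 0, 0],
    [0, 0, 0]
  ],
  "delta_rot": [
    [6.7, 0, 0],
    [6.7, 0, 0],
    [6.7, 0, 0],
    [6.6, 0, 0],
    [0, 0, 0]
  ],
  "hand": 0.2,
  "grip_force": 15
}}

```text
time: 2.02
tcp_pos: [0.2126, -0.5878, 0.4048]
tcp_rot: [-0.126, 1.571, -1.821]
ft_force: [0.0, 0.6, -0.6]
opening: 0.0736
```

```bash
python3 -c "
from h import *
print(turn(-.12),go(*world(-45,-110),.2))"
```

```text
[array([179.7,   0. ,  -0. ]), array([-0.3,  0. ,  0. ])] (array([  45.7,  158.3, -669.2]), array([ 0.2126, -0.5878,  0.2458]))
```

{"name": "carry_out", "arguments": {
  "dp": [
    [0, 9, -37],
    [0, 9, -37],
    [0, 9, -37],
    [0, 9, -37],
    [0, 9, -37],
    [0, 9, -37],
    [0, 9, -37],
    [0, 9, -37]
  ],
  "delta_rot": [
    [0, 0, 0],
    [0, 0, 0],
    [0, 0, 0],
    [0, 0, 0],
    [0, 0, 0],
    [0, 0, 0],
    [0, 0, 0],
    [0, 0, 0]
  ]
}}

```text
time: 2.68
tcp_pos: [0.3193, -0.3007, 0.405]
tcp_rot: [0.549, 1.57, -1.136]
ft_force: [1.1, 0.2, -0.2]
opening: 0.0733
```

{"name": "carry_out", "arguments": {
  "dp": [
    [0, 9, -37],
    [0, 9, -37],
    [0, 9, -37],
    [0, 9, -37],
    [0, 9, -37],
    [0, 9, -37],
    [0, 9, -37],
    [0, 9, -37]
  ],
  "delta_rot": [
    [0, 0, 0],
    [0, 0, 0],
    [0, 0, 0],
    [0, 0, 0],
    [0, 0, 0],
    [0, 0, 0],
    [0, 0, 0],
    [0, 0, 0]
  ]
}}

```text
time: 3.35
tcp_pos: [0.426, -0.0153, 0.4052]
tcp_rot: [1.307, 1.57, -0.378]
ft_force: [1.2, -0.9, 0.3]
opening: 0.0735
```

```bash
python3 -c "
from h import *
print(turn(-.12),go(*world(-45,-110),.2))
p=get_image('wrist'); save(p,'w1.png')
for n in ['offcut_a_center','offcut_b_center']:
    for t in trace(p,n):
        C=cloud(p,t['mask']); top=C[C[:,2]>.04]
        if len(top)>50:
            r=cv2.minAreaRect((top[:,:2]*1000).astype(np.float32)); print(n,round(t['p'],2),t['bbox'],r,press(np.array(r[0])/1000),np.round(top.max(0),3))
"
```

```text
[array([-1.797e+02,  1.000e-01,  0.000e+00]), array([ 0.3,  0. , -0.1])] (array([ 46.2,  18.1, -74.5]), array([ 0.4262, -0.0154,  0.2462]))
offcut_a_center 0.89 [229.5, 119.6, 259.2, 172.1] ((459.4888916015625, 55.93926239013672), (26.56602668762207, 45.93788146972656), 81.41299438476562) [ -38.27485251 -109.92687314] [0.484 0.071 0.061]
offcut_a_center 0.32 [0.4, 0.0, 299.5, 246.4] ((488.1709289550781, 153.0631561279297), (277.2462158203125, 219.33425903320312), 83.34646606445312) [-20.4282626  -10.24132137] [0.607 0.302 0.294]
offcut_b_center 0.69 [111.9, 126.3, 154.7, 171.7] ((468.1693420410156, 160.88848876953125), (30.057348251342773, 40.216148376464844), 80.19043731689453) [-41.16801361  -4.6590245 ] [0.49  0.178 0.058]
```

View pics/w1.png

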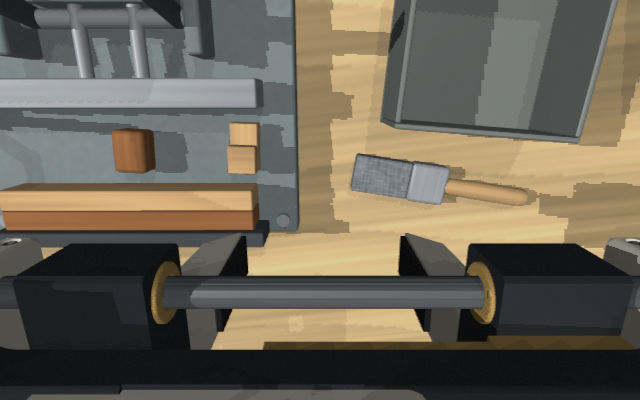

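The wrist view shows the light stepped offcut A at (243,148), with its high half to the front, and the dark offcut B at (133,150). The blue and white stepped pieces at top-view (303,129) and (221,290) are look-alikes. The larger bin is at (373,195) and the smaller one at (460,192).

{"name": "carry_out", "arguments": {
  "dp": [
    [10, 6, -25],
    [10, 6, -25],
    [15, 6, -24.5],
    [15, 0, 0],
    [30, 0, 0],
    [30, 0, 0],
    [0, 0, 0]
  ],
  "delta_rot": [
    [0, 0, 0],
    [0, 0, 0],
    [0, 0, 0],
    [0, 0, 0],
    [0, 0, 0],
    [0, 0, 0],
    [0, 0, 0]
  ]
}}

```text
time: 4.08
tcp_pos: [0.4507, 0.053, 0.2907]
tcp_rot: [-1.205, 1.563, -2.894]
ft_force: [-1.0, -0.9, -0.1]
opening: 0.0735
```

```bash
python3 -c "
from h import *
print(turn(-.15),go(*world(-46,-109),.054))"
```

```text
[array([-178.1,   -0.6,    0.3]), array([1.9, 0.2, 0.4])] (array([77.6,  2.3, -5.5]), array([0.4496, 0.0527, 0.1317]))
```

{"name": "carry_out", "arguments": {
  "dp": [
    [20, 1, -3],
    [20, 1, -2],
    [20, 0, 0],
    [10, 0, 0],
    [7, 0, 0],
    [0, 0, 0],
    [0, 0, 0]
  ],
  "delta_rot": [
    [1.9, 0, 0],
    [0, 0, 0],
    [0, 0, 0],
    [0, 0, 0],
    [0, 0, 0],
    [0, 0, 0],
    [0, 0, 0]
  ]
}}

```text
time: 4.67
tcp_pos: [0.4556, 0.0591, 0.2185]
tcp_rot: [1.359, 1.57, -0.365]
ft_force: [0.5, 0.4, -0.5]
opening: 0.0735
```

```bash
python3 -c "
from h import *
print(turn(-.15),go(*world(-46,-109),.054))"
```

```text
[array([179.9,  -0. ,  -0. ]), array([-0.1,  0. , -0. ])] (array([ 5.5, -3.5,  1.9]), array([0.4556, 0.0591, 0.0595]))
```

{"name": "carry_out", "arguments": {
  "dp": [
    [5.5, -3, 2],
    [0, 0, 0],
    [0, 0, 0]
  ],
  "delta_rot": [
    [0, 0, 0],
    [0, 0, 0],
    [0, 0, 0]
  ]
}}

```text
time: 4.92
tcp_pos: [0.4518, 0.0577, 0.2125]
tcp_rot: [0.782, 1.57, -0.941]
ft_force: [-0.7, 0.3, 0.3]
opening: 0.0736
```

{"name": "carry_out", "arguments": {
  "dp": [
    [0, 0, 0],
    [0, 0, 0],
    [0, 0, 0],
    [0, 0, 0],
    [0, 0, 0],
    [0, 0, 0],
    [0, 0, 0],
    [0, 0, 0]
  ],
  "delta_rot": [
    [0, 0, 0],
    [0, 0, 0],
    [0, 0, 0],
    [0, 0, 0],
    [0, 0, 0],
    [0, 0, 0],
    [0, 0, 0],
    [0, 0, 0]
  ],
  "hand": 1,
  "grip_force": 15
}}

```text
time: 5.58
tcp_pos: [0.452, 0.0578, 0.2122]
tcp_rot: [0.16, 1.571, -1.563]
ft_force: [0.4, -0.7, 0.1]
opening: 0.0258
```

Gripped (25.8 mm). Lifting it out.

{"name": "carry_out", "arguments": {
  "dp": [
    [-10, 0, 0],
    [-25, 0, 0],
    [-30, 0, 0],
    [-30, 0, 0],
    [-30, 0, 0],
    [0, 0, 0]
  ],
  "delta_rot": [
    [0, 0, 0],
    [0, 0, 0],
    [0, 0, 0],
    [0, 0, 0],
    [0, 0, 0],
    [0, 0, 0]
  ]
}}

```text
time: 6.08
tcp_pos: [0.4533, 0.0586, 0.3429]
tcp_rot: [1.892, 1.562, 0.169]
ft_force: [0.3, 0.4, -0.4]
opening: 0.0258
```

```bash
python3 -c "
from h import *
s=read_state(); print(s['opening'],s['qpos'])
print(turn(-.15),go(.569,-.182,.06))"
```

```text
0.02580762821123916 [ 0.05822307  0.2597887  -0.36395297  2.02663805  0.12163063  0.86680171
 -2.09575548]
[array([179.9,  -0.7,   0.2]), array([-0.1, -0.2, -0.5])] (array([124.5, 148.6, 221. ]), array([0.4546, 0.0588, 0.1839]))
```

{"name": "carry_out", "arguments": {
  "dp": [
    [0, 23, 37],
    [0, 23, 37],
    [0, 23, 37],
    [0, 23, 37],
    [0, 23, 37],
    [0, 23, 36],
    [0, 0, 0],
    [0, 0, 0]
  ],
  "delta_rot": [
    [0, 0, 0],
    [0, 0, 0],
    [0, 0, 0],
    [0, 0, 0],
    [0, 0, 0],
    [0, 0, 0],
    [0, 0, 0],
    [0, 0, 0]
  ]
}}

```text
time: 6.75
tcp_pos: [0.5506, -0.1747, 0.337]
tcp_rot: [-0.627, 1.57, -2.355]
ft_force: [-0.1, 0.5, 0.8]
opening: 0.0259
```

```bash
python3 -c "
from h import *
s=read_state(); print(s['opening'],s['qpos'])
print(turn(-.15),go(.56,-.182,.06))"
```

```text
0.025936924468996852 [ 0.39283863  0.43917563 -0.24612373  1.75907853  0.12747222  0.95918042
 -1.63237751]
[array([179.6,   0. ,  -0. ]), array([-0.4,  0. ,  0. ])] (array([118. ,  10.5,   5.6]), array([ 0.5506, -0.1747,  0.178 ]))
```

{"name": "carry_out", "arguments": {
  "dp": [
    [20, 5, 3],
    [30, 5, 2],
    [30, 0, 0],
    [20, 0, 0],
    [10, 0, 0],
    [8, 0, 0],
    [0, 0, 0],
    [0, 0, 0]
  ],
  "delta_rot": [
    [0, 0, 0],
    [0, 0, 0],
    [0, 0, 0],
    [0, 0, 0],
    [0, 0, 0],
    [0, 0, 0],
    [0, 0, 0],
    [0, 0, 0]
  ]
}}

```text
time: 7.42
tcp_pos: [0.5601, -0.1779, 0.2201]
tcp_rot: [1.747, 1.57, 0.025]
ft_force: [0.1, 0.3, 0.8]
opening: 0.0258
```

{"name": "carry_out", "arguments": {
  "dp": [
    [0, 0, 0],
    [0, 0, 0],
    [0, 0, 0],
    [0, 0, 0],
    [0, 0, 0],
    [0, 0, 0]
  ],
  "delta_rot": [
    [0, 0, 0],
    [0, 0, 0],
    [0, 0, 0],
    [0, 0, 0],
    [0, 0, 0],
    [0, 0, 0]
  ],
  "hand": 0.3
}}

```text
time: 7.92
tcp_pos: [0.5598, -0.1784, 0.2194]
tcp_rot: [1.443, 1.57, -0.281]
ft_force: [0.3, 0.4, -0.1]
opening: 0.0609
```

{"name": "carry_out", "arguments": {
  "dp": [
    [-20, 0, 0],
    [-30, 0, 0],
    [-30, 0, 0],
    [-30, 0, 0],
    [-10, 0, 0],
    [0, 0, 0]
  ],
  "delta_rot": [
    [0, 0, 0],
    [0, 0, 0],
    [0, 0, 0],
    [0, 0, 0],
    [0, 0, 0],
    [0, 0, 0]
  ]
}}

```text
time: 8.42
tcp_pos: [0.5607, -0.1784, 0.3425]
tcp_rot: [1.46, 1.565, -0.263]
ft_force: [-0.1, 0.2, 0.2]
opening: 0.0643
```

```bash
python3 -c "
from h import *
s=read_state(); print(s['opening'])
print(turn(-.14),go(*world(-41,-25),.19))
p=get_image('wrist'); save(p,'w2.png')
p=get_image('side'); save(p,'s2.png',(200,140,400,360),3)"
```

```text
0.06429872086902062
[array([ 1.793e+02, -5.000e-01, -1.000e-01]), array([-0.7,  0. , -0.3])] (array([  -7.5, -142.8, -301.1]), array([ 0.5615, -0.1787,  0.1835]))
```

View pics/s2.png

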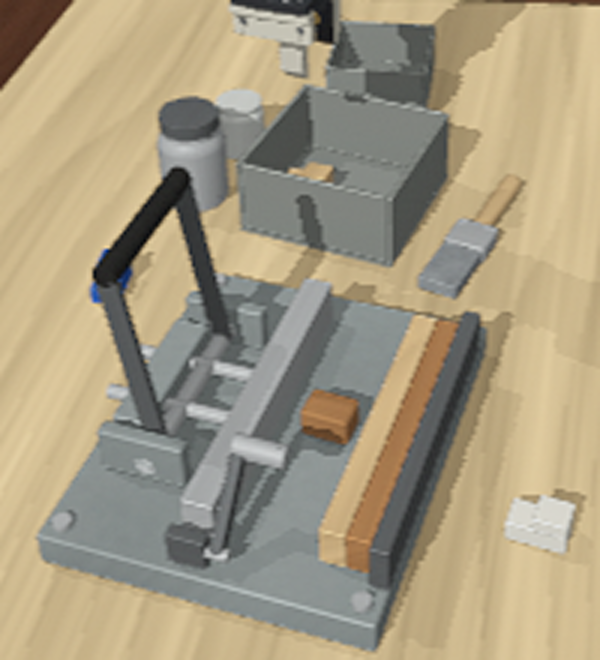

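View pics/w2.png

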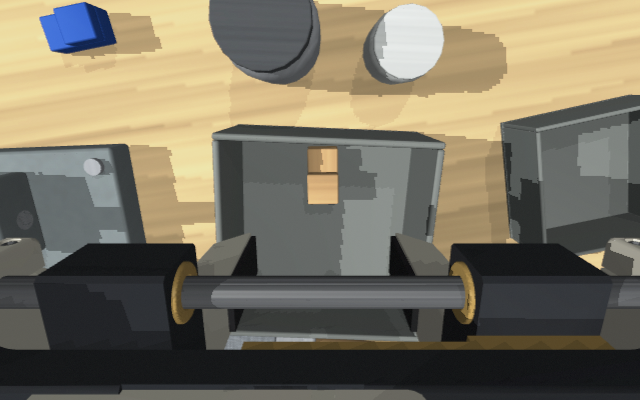

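{"name": "carry_out", "arguments": {
  "dp": [
    [0, -18, -37],
    [0, -18, -37],
    [0, -18, -37],
    [0, -18, -37],
    [0, -18, -37],
    [0, -18, -37],
    [0, -18, -37],
    [0, -16, -37]
  ],
  "delta_rot": [
    [0, 0, 0],
    [0, 0, 0],
    [0, 0, 0],
    [0, 0, 0],
    [0, 0, 0],
    [0, 0, 0],
    [0, 0, 0],
    [0, 0, 0]
  ],
  "hand": 0.15
}}

```text
time: 9.18
tcp_pos: [0.4626, 0.1372, 0.3377]
tcp_rot: [-1.089, 1.568, -2.812]
ft_force: [-0.0, 0.6, -0.1]
opening: 0.0784
```

{"name": "carry_out", "arguments": {
  "dp": [
    [0, 0, 0],
    [0, 0, 0],
    [0, 0, 0]
  ],
  "delta_rot": [
    [0, 0, 0],
    [0, 0, 0],
    [0, 0, 0]
  ]
}}

```text
time: 9.43
tcp_pos: [0.4641, 0.1352, 0.338]
tcp_rot: [-0.934, 1.568, -2.657]
ft_force: [0.5, -0.2, -0.1]
opening: 0.0783
```

```bash
python3 -c "
from h import *
s=read_state(); print(s['opening'],s['qpos'])
print(turn(-.13),go(*world(-41,-20),.054))"
```

```text
0.07825202926117371 [-0.09600732  0.31107877 -0.37004889  1.97005616  0.1433043   0.88788564
 -2.26368022]
[array([ 1.787e+02,  2.000e-01, -1.000e-01]), array([-1.3,  0.1,  0.1])] (array([124.9,   1.5, -11.1]), array([0.4637, 0.1351, 0.179 ]))
```

{"name": "carry_out", "arguments": {
  "dp": [
    [20, 1, -6],
    [30, 0, -5],
    [30, 0, 0],
    [25, 0, 0],
    [10, 0, 0],
    [0, 0, 0],
    [0, 0, 0]
  ],
  "delta_rot": [
    [-1.2, 0, 0],
    [0, 0, 0],
    [0, 0, 0],
    [0, 0, 0],
    [0, 0, 0],
    [0, 0, 0],
    [0, 0, 0]
  ]
}}

```text
time: 10.02
tcp_pos: [0.4673, 0.1456, 0.2242]
tcp_rot: [-0.838, 1.57, -2.542]
ft_force: [0.5, 0.1, 1.3]
opening: 0.0785
```

```bash
python3 -c "
from h import *
s=read_state(); print(s['opening'],s['qpos'])
print(turn(-.13),go(*world(-41,-20),.054))"
```

```text
0.07845322555150733 [-0.16573475  0.48445646 -0.32230628  2.06771744  0.25426911  0.62760859
 -2.36450098]
[array([ 1.798e+02,  1.000e-01, -1.000e-01]), array([-0.2,  0. ,  0.1])] (array([11.2, -0.4, -0.1]), array([0.4671, 0.1455, 0.0652]))
```

{"name": "carry_out", "arguments": {
  "dp": [
    [6, 0, 0],
    [5, 0, 0],
    [0, 0, 0],
    [0, 0, 0]
  ],
  "delta_rot": [
    [0, 0, 0],
    [0, 0, 0],
    [0, 0, 0],
    [0, 0, 0]
  ]
}}

```text
time: 10.35
tcp_pos: [0.467, 0.1465, 0.2136]
tcp_rot: [1.711, 1.57, 0.008]
ft_force: [0.4, 0.4, -0.5]
opening: 0.0783
```

{"name": "carry_out", "arguments": {
  "dp": [
    [0, 0, 0],
    [0, 0, 0],
    [0, 0, 0],
    [0, 0, 0],
    [0, 0, 0],
    [0, 0, 0],
    [0, 0, 0],
    [0, 0, 0]
  ],
  "delta_rot": [
    [0, 0, 0],
    [0, 0, 0],
    [0, 0, 0],
    [0, 0, 0],
    [0, 0, 0],
    [0, 0, 0],
    [0, 0, 0],
    [0, 0, 0]
  ],
  "hand": 1
}}

```text
time: 11.02
tcp_pos: [0.4669, 0.1466, 0.2132]
tcp_rot: [1.252, 1.571, -0.45]
ft_force: [0.1, 0.5, 0.6]
opening: 0.0297
```

{"name": "carry_out", "arguments": {
  "dp": [
    [-10, 0, 0],
    [-25, 0, 0],
    [-30, 0, 0],
    [-30, 0, 0],
    [-30, 0, 0],
    [0, 0, 0]
  ],
  "delta_rot": [
    [0, 0, 0],
    [0, 0, 0],
    [0, 0, 0],
    [0, 0, 0],
    [0, 0, 0],
    [0, 0, 0]
  ]
}}

```text
time: 11.52
tcp_pos: [0.4681, 0.1474, 0.3441]
tcp_rot: [2.037, 1.562, 0.335]
ft_force: [0.1, 0.4, 0.6]
opening: 0.0297
```

```bash
python3 -c "
from h import *
s=read_state(); print(s['opening'],s['qpos'])
print(turn(-.15),go(.5,-.17,.06))"
```

```text
0.029742719374363277 [-0.10551445  0.31331858 -0.38453397  1.95006323  0.1499809   0.89695635
 -2.26820878]
[array([-178.9,    0.7,   -0.3]), array([ 1.1, -0.2, -0.4])] (array([124.5,  71.1, 311.6]), array([0.4694, 0.1479, 0.1851]))
```

{"name": "carry_out", "arguments": {
  "dp": [
    [0, 9, 39],
    [0, 9, 39],
    [0, 9, 39],
    [0, 9, 39],
    [0, 9, 39],
    [0, 9, 39],
    [0, 9, 39],
    [0, 8, 38]
  ],
  "delta_rot": [
    [0, 0, 0],
    [0, 0, 0],
    [0, 0, 0],
    [0, 0, 0],
    [0, 0, 0],
    [0, 0, 0],
    [0, 0, 0],
    [0, 0, 0]
  ]
}}

```text
time: 12.18
tcp_pos: [0.4961, -0.1733, 0.3386]
tcp_rot: [0.698, 1.571, -1.004]
ft_force: [1.4, -0.3, 0.0]
opening: 0.0298
```

{"name": "carry_out", "arguments": {
  "dp": [
    [0, 0, 0],
    [0, 0, 0],
    [0, 0, 0]
  ],
  "delta_rot": [
    [0, 0, 0],
    [0, 0, 0],
    [0, 0, 0]
  ]
}}

```text
time: 12.43
tcp_pos: [0.4963, -0.1706, 0.3382]
tcp_rot: [-2.473, 1.57, 2.107]
ft_force: [-0.4, 1.1, -1.0]
opening: 0.0302
```

```bash
python3 -c "
from h import *
s=read_state(); print(s['opening'],s['qpos'])
print(turn(-.15),go(.5,-.17,.06))"
```

```text
0.03015215055031749 [ 0.42550959  0.3597212  -0.25380271  1.88383042  0.1111704   0.91221304
 -1.58350294]
[array([-1.79e+02, -0.00e+00, -1.00e-01]), array([ 1., -0.,  0.])] (array([119.2,   3.8,  -0.9]), array([ 0.4962, -0.1705,  0.1792]))
```

{"name": "carry_out", "arguments": {
  "dp": [
    [20, 4, 0],
    [30, 0, 0],
    [30, 0, 0],
    [20, 0, 0],
    [10, 0, 0],
    [8, 0, 0],
    [0, 0, 0],
    [0, 0, 0]
  ],
  "delta_rot": [
    [0, 0, 0],
    [0, 0, 0],
    [0, 0, 0],
    [0, 0, 0],
    [0, 0, 0],
    [0, 0, 0],
    [0, 0, 0],
    [0, 0, 0]
  ]
}}

```text
time: 13.1
tcp_pos: [0.5009, -0.1711, 0.2209]
tcp_rot: [1.667, 1.57, -0.034]
ft_force: [0.4, -0.7, 0.3]
opening: 0.0297
```

{"name": "carry_out", "arguments": {
  "dp": [
    [0, 0, 0],
    [0, 0, 0],
    [0, 0, 0],
    [0, 0, 0],
    [0, 0, 0],
    [0, 0, 0]
  ],
  "delta_rot": [
    [0, 0, 0],
    [0, 0, 0],
    [0, 0, 0],
    [0, 0, 0],
    [0, 0, 0],
    [0, 0, 0]
  ],
  "hand": 0.3
}}

```text
time: 13.6
tcp_pos: [0.5005, -0.1717, 0.2204]
tcp_rot: [1.214, 1.57, -0.489]
ft_force: [0.8, 0.1, -0.8]
opening: 0.0628
```

{"name": "carry_out", "arguments": {
  "dp": [
    [-20, 0, 0],
    [-30, 0, 0],
    [-30, 0, 0],
    [-30, 0, 0],
    [-10, 0, 0],
    [0, 0, 0]
  ],
  "delta_rot": [
    [0, 0, 0],
    [0, 0, 0],
    [0, 0, 0],
    [0, 0, 0],
    [0, 0, 0],
    [0, 0, 0]
  ]
}}

```text
time: 14.1
tcp_pos: [0.5013, -0.1718, 0.3432]
tcp_rot: [1.403, 1.565, -0.3]
ft_force: [0.6, 0.3, -0.1]
opening: 0.0645
```

```bash
python3 -c "
from h import *
s=read_state(); print(s['opening'])
print(turn(-.11),go(*world(-32,40),.2))
p=get_image('side'); save(p,'s3.png',(200,140,400,360),3)
p=get_image('top'); save(p,'t3.png',(160,120,420,310),3)
for t in trace(p,'catch'):
    C=cloud(p,t['mask']); C=C[C[:,2]>.085]
    if len(C)>20: print(t['p'],press(np.median(C,0)),press(C).min(0),press(C).max(0),C[:,2].max())
for n in ['offcut_a_center','offcut_b_center']:
    for t in trace(p,n): print(n,t['p'],t['bbox'],np.round(np.median(cloud(p,t['mask']),0),3))
"
```

```text
0.06451939246099397
[array([ 1.788e+02, -5.000e-01, -1.000e-01]), array([-1.2,  0.1, -0.3])] (array([ -16.5,  -69.2, -370.4]), array([ 0.5022, -0.172 ,  0.1842]))
0.76 [-20.44674605  93.74413138] [-43.31914375  84.98791616] [ -2.78142448 115.78821878] 0.11355824261359015
offcut_a_center 0.78 [211.3, 282.4, 224.1, 302.2] [0.3   0.207 0.022]
offcut_a_center 0.77 [293.4, 123.6, 311.6, 135.4] [ 0.711 -0.005  0.021]
offcut_a_center 0.26 [168.9, 144.2, 306.3, 262.5] [0.51  0.158 0.032]
offcut_b_center 0.55 [364.2, 209.5, 373.6, 213.5] [ 0.49  -0.169  0.029]
```

View pics/t3.png

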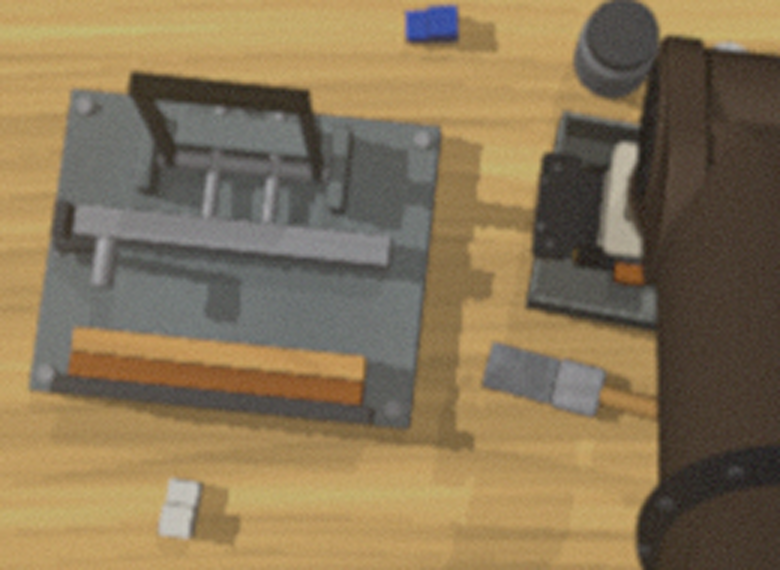

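{"name": "carry_out", "arguments": {
  "dp": [
    [0, -6, -37],
    [0, -7, -37],
    [0, -7, -37],
    [0, -7, -37],
    [0, -7, -37],
    [0, -7, -37],
    [0, -7, -37],
    [0, -7, -37]
  ],
  "delta_rot": [
    [0, 0, 0],
    [0, 0, 0],
    [0, 0, 0],
    [0, 0, 0],
    [0, 0, 0],
    [0, 0, 0],
    [0, 0, 0],
    [0, 0, 0]
  ],
  "hand": 1
}}

```text
time: 15.02
tcp_pos: [0.4841, 0.1307, 0.3392]
tcp_rot: [-1.177, 1.569, -2.879]
ft_force: [0.7, -0.3, 0.1]
opening: 0.0155
```

{"name": "carry_out", "arguments": {
  "dp": [
    [0, 0, 0],
    [0, 0, 0],
    [0, 0, 0],
    [0, 0, 0],
    [0, 0, 0],
    [0, 0, 0],
    [0, 0, 0],
    [0, 0, 0]
  ],
  "delta_rot": [
    [-7, 0, 0],
    [-7, 0, 0],
    [-7, 0, 0],
    [-7, 0, 0],
    [-7, 0, 0],
    [-7, 0, 0],
    [-7, 0, 0],
    [-7, 0, 0]
  ]
}}

```text
time: 15.68
tcp_pos: [0.4845, 0.1289, 0.339]
tcp_rot: [-2.308, 1.569, -3.027]
ft_force: [0.1, 0.2, 0.9]
opening: 0.0004
```

{"name": "carry_out", "arguments": {
  "dp": [
    [0, 0, 0],
    [0, 0, 0],
    [0, 0, 0],
    [0, 0, 0],
    [0, 0, 0],
    [0, 0, 0]
  ],
  "delta_rot": [
    [-7, 0, 0],
    [-7, 0, 0],
    [-7, 0, 0],
    [-7, 0, 0],
    [-6, 0, 0],
    [0, 0, 0]
  ]
}}

```text
time: 16.18
tcp_pos: [0.4845, 0.1288, 0.339]
tcp_rot: [-3.027, 1.568, 3.13]
ft_force: [-0.1, 0.3, -0.6]
opening: 0.0003
```

```bash
python3 -c "
from h import *
s=read_state(); print(s['opening'],s['qpos'])
print(turn(-.11,'x'),go(*world(-40,55),.11))
p=get_image('top'); save(p,'t4.png',(160,120,420,310),3)
for n in ['offcut_a_center','offcut_b_center']:
    for t in trace(p,n): print(n,t['p'],t['bbox'],np.round(np.median(cloud(p,t['mask']),0),3))
"
```

```text
0.0002863575867261635 [ 0.18909128  0.40344017 -0.72206074  1.90846315  0.32310612  0.95058891
 -0.81106919]
[array([-1. , -0.1,  0. ]), array([179. ,   0. ,   0.2])] (array([ 70. ,  89.5, -19.6]), array([0.4842, 0.1288, 0.18  ]))
offcut_a_center 0.64 [365.5, 173.3, 380.6, 193.9] [ 0.566 -0.178  0.029]
offcut_a_center 0.61 [294.4, 123.0, 309.9, 134.6] [ 0.714 -0.005  0.024]
offcut_a_center 0.48 [210.0, 282.1, 226.2, 302.4] [0.297 0.208 0.019]
offcut_b_center 0.66 [364.2, 198.0, 377.8, 212.4] [ 0.503 -0.172  0.029]
```

View pics/t4.png

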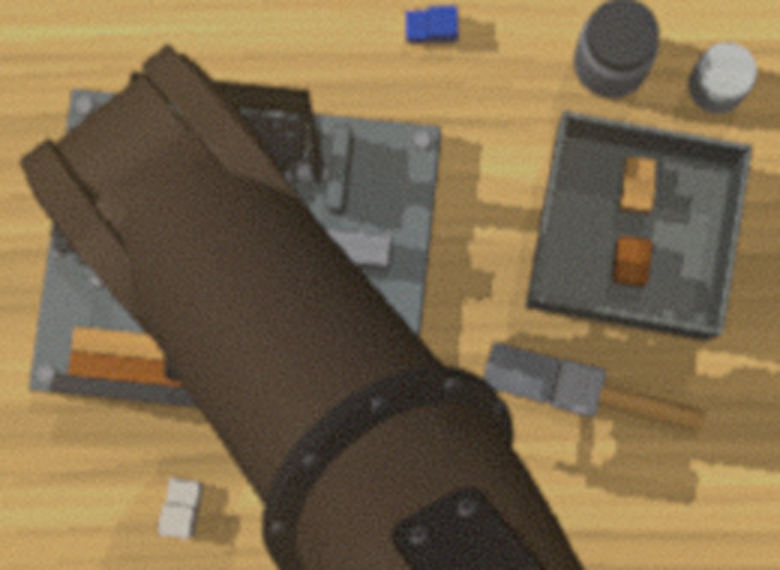

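{"name": "carry_out", "arguments": {
  "dp": [
    [0, -10, -10],
    [0, -6, -10],
    [0, 0, 0],
    [0, 0, 0]
  ],
  "delta_rot": [
    [-1, 0, 0],
    [0, 0, 0],
    [0, 0, 0],
    [0, 0, 0]
  ]
}}

```text
time: 16.67
tcp_pos: [0.4628, 0.1155, 0.3402]
tcp_rot: [-1.117, 1.57, -1.233]
ft_force: [0.7, 0.1, -1.0]
opening: 0.0004
```

```bash
python3 -c "
from h import *
s=read_state(); print(s['opening'],s['qpos'])
print(turn(-.11,'x'),go(*world(-40,55),.105))
r=R.from_euler('xyz',s['tcp_rot']); print(np.round(r.as_matrix(),2), press(s['tcp_pos']))
p=get_image('side'); save(p,'s4.png')"
```

```text
0.0003539215190311351 [ 0.22726501  0.36425161 -0.73722022  1.96153889  0.30446203  0.9277439
 -0.77891176]
[array([-0.4,  0. ,  0. ]), array([179.6,   0. ,  -0. ])] (array([ 76.2, 105.4,   0.8]), array([0.4629, 0.1155, 0.1812]))
[[ 0.    0.12  0.99]
 [-0.    0.99 -0.12]
 [-1.   -0.    0.  ]] [-41.49248251 -50.32003892]
```

View pics/s4.png

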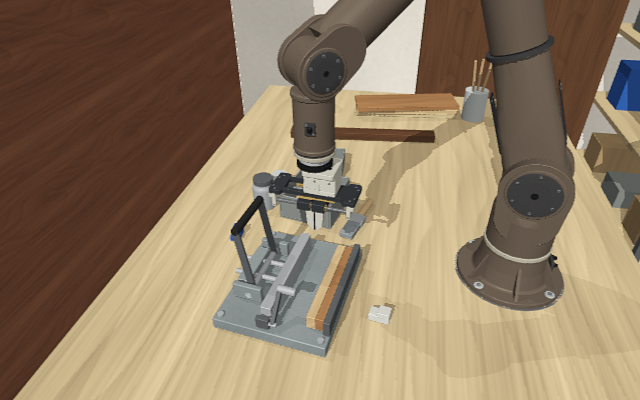

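{"name": "carry_out", "arguments": {
  "dp": [
    [0, 35, 0],
    [0, 35, 0],
    [20, 30, 0],
    [30, 5, 0],
    [20, 0, 0],
    [6, 0, 0],
    [0, 0, 0],
    [0, 0, 0]
  ],
  "delta_rot": [
    [0, 0, 0],
    [0, 0, 0],
    [0, 0, 0],
    [0, 0, 0],
    [0, 0, 0],
    [0, 0, 0],
    [0, 0, 0],
    [0, 0, 0]
  ]
}}

```text
time: 17.38
tcp_pos: [0.4753, 0.2201, 0.2647]
tcp_rot: [1.176, 1.571, 1.061]
ft_force: [0.4, 0.7, 0.7]
opening: 0.0006
```

```bash
python3 -c "
from h import *
s=read_state(); print(s['qpos'])
print(turn(-.11,'x'),go(*world(-40,55),.105))
p=get_image('side'); save(p,'s5.png',(200,140,400,360),3)"
```

```text
[-0.04387197  0.53264955 -0.67140243  1.93493613  0.44439814  0.82505667
 -1.07132026]
[array([-0.3,  0. , -0. ]), array([179.7,  -0. ,  -0. ])] (array([ 0.7, -0. ,  0.5]), array([0.4754, 0.2201, 0.1057]))
```

View pics/s5.png

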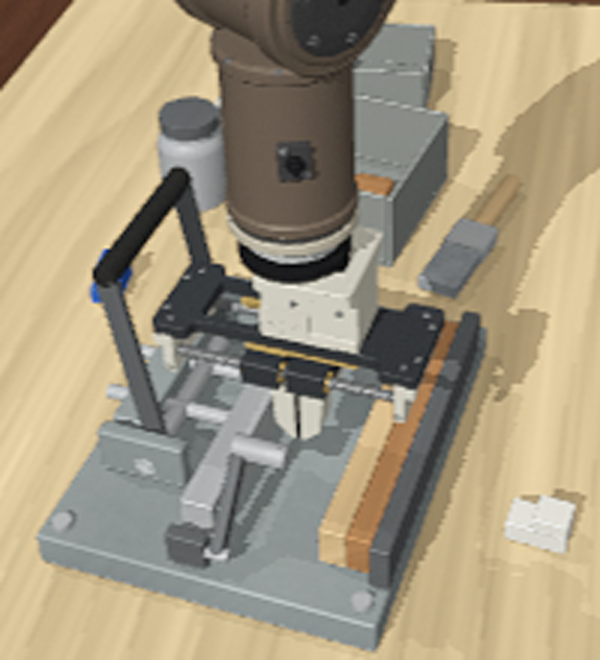

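{"name": "carry_out", "arguments": {
  "dp": [
    [0, 15, 0],
    [0, 15, 0],
    [0, 15, 0],
    [0, 15, 0],
    [0, 15, 0],
    [0, 15, 0],
    [0, 0, 0]
  ],
  "delta_rot": [
    [0, 0, 0],
    [0, 0, 0],
    [0, 0, 0],
    [0, 0, 0],
    [0, 0, 0],
    [0, 0, 0],
    [0, 0, 0]
  ]
}}

```text
time: 18.02
tcp_pos: [0.4855, 0.312, 0.2662]
tcp_rot: [1.092, 1.566, 0.979]
ft_force: [0.1, 0.5, 0.5]
opening: 0.0007
```

```bash
python3 -c "
from h import *
s=read_state(); print(s['qpos'],s['ft_force'])
print(turn(-.11,'x'),go(*world(-40,186),.1))
p=get_image('side'); save(p,'s6.png',(200,140,400,360),3)"
```

```text
[-0.20937929  0.59902088 -0.65542008  1.80614562  0.45756272  0.88815234
 -1.18746391] [0.06858578 0.48006982 0.45654447]
[array([-0.2,  0.1, -0.2]), array([179.8,  -0.4,  -0.2])] (array([ 7.4, 37.8,  0.1]), array([0.4859, 0.3126, 0.1072]))
```

View pics/s6.png

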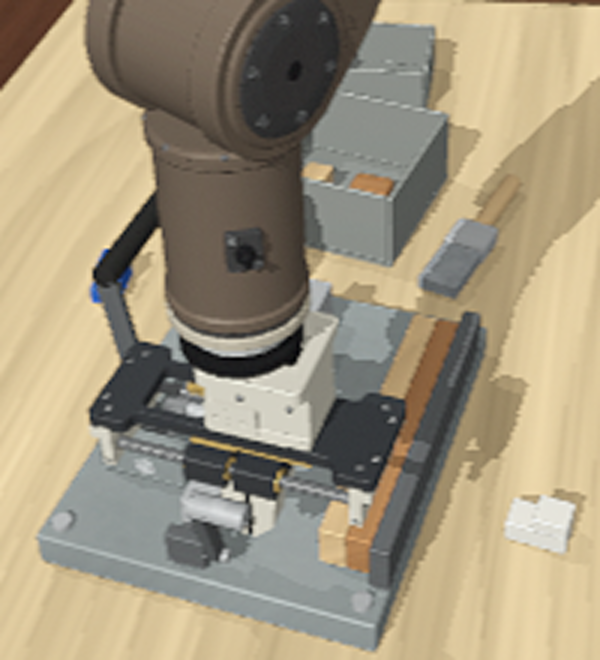

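{"name": "carry_out", "arguments": {
  "dp": [
    [0, 15, 0],
    [0, 12, 0],
    [5, 10, 0],
    [8, 6, 0],
    [10, 4, 0],
    [5, 3, 0],
    [0, 0, 0],
    [0, 0, 0]
  ],
  "delta_rot": [
    [0, 0, 0],
    [0, 0, 0],
    [0, 0, 0],
    [0, 0, 0],
    [0, 0, 0],
    [0, 0, 0],
    [0, 0, 0],
    [0, 0, 0]
  ]
}}

```text
time: 18.73
tcp_pos: [0.4906, 0.3589, 0.2355]
tcp_rot: [-2.494, 1.57, -2.608]
ft_force: [0.2, -0.7, -0.3]
opening: 0.0005
```

```bash
python3 -c "
from h import *
s=read_state(); print(s['qpos'],s['ft_force'])
print(turn(-.11,'x'),go(*world(-40,200),.07))
p=get_image('side'); save(p,'s7.png',(200,140,400,360),3)"
```

```text
[-0.30512681  0.67570242 -0.62170055  1.74926478  0.49230434  0.8788254
 -1.25880307] [ 0.24601407 -0.74553927 -0.29522227]
[array([-0.2, -0.1,  0. ]), array([1.798e+02, 1.000e-01, 1.000e-01])] (array([6.5, 5.5, 0.8]), array([0.4904, 0.3588, 0.0765]))
```

View pics/s7.png

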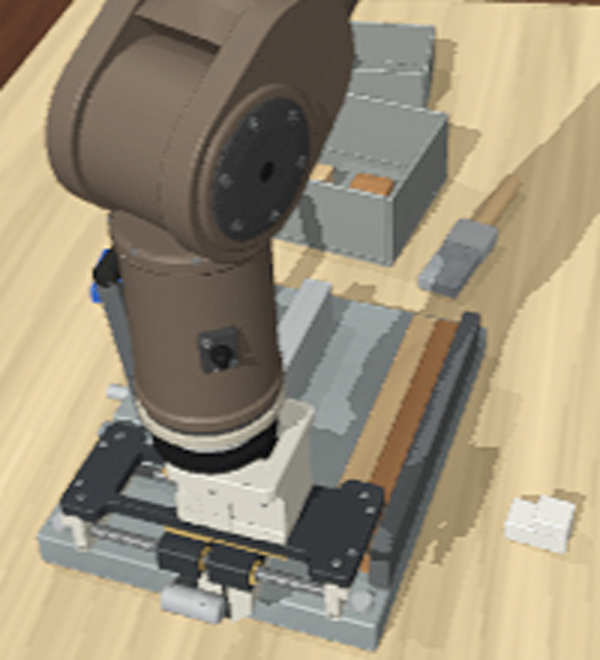

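{"name": "carry_out", "arguments": {
  "dp": [
    [2, 4, 0],
    [0, 0, 0],
    [0, -10, 0],
    [-5, -10, 0],
    [-30, 0, 0],
    [-40, 0, 0],
    [-40, 0, 0],
    [0, 0, 0]
  ],
  "delta_rot": [
    [0, 0, 0],
    [0, 0, 0],
    [0, 0, 0],
    [0, 0, 0],
    [0, 0, 0],
    [0, 0, 0],
    [0, 0, 0],
    [0, 0, 0]
  ]
}}

```text
time: 19.45
tcp_pos: [0.4898, 0.3445, 0.3579]
tcp_rot: [0.81, 1.559, 0.696]
ft_force: [0.6, 1.4, -0.1]
opening: 0.0002
```

{"name": "carry_out", "arguments": {
  "dp": [
    [-40, 0, 0],
    [-40, 0, 0],
    [-30, 0, 0],
    [0, -35, 0],
    [0, -35, 0],
    [0, -35, 0],
    [0, 0, 0],
    [0, 0, 0]
  ],
  "delta_rot": [
    [0, 0, 0],
    [0, 0, 0],
    [0, 0, 0],
    [0, 0, 0],
    [0, 0, 0],
    [0, 0, 0],
    [0, 0, 0],
    [0, 0, 0]
  ],
  "hand": 0.3
}}

```text
time: 20.12
tcp_pos: [0.4771, 0.2361, 0.46]
tcp_rot: [-0.389, 1.568, -0.507]
ft_force: [0.1, 0.1, -0.3]
opening: 0.0493
```

```bash
python3 -c "
from h import *
s=read_state(); print(s['qpos'],s['opening'])
print(turn(-.11,'x'),go(*world(99,0),.28),go(*world(99,0),.203))
p=get_image('side'); save(p,'s8.png',(200,140,400,360),3)
for t in trace(p,'catch')+trace(p,'lever'):
    C=cloud(p,t['mask']); 
    print(t['p'],t['bbox'],press(np.median(C,0)),press(C).min(0),press(C).max(0),C[:,2].max())
"
```

```text
[ 0.00882832  0.33425088 -0.74759278  1.67083601  0.24123631  1.22992906
 -0.91079852] 0.04925649425240858
[array([-0.5,  0.1,  0.1]), array([ 1.795e+02,  1.000e-01, -2.000e-01])] (array([ 21.4, -69.7, 139.8]), array([0.4774, 0.2359, 0.301 ])) (array([ 98.4, -69.7, 139.6]), array([0.4774, 0.2359, 0.301 ]))
0.87 [250.6, 321.7, 277.0, 347.1] [-18.57253679 215.80732604] [-44.51536135 148.54712979] [ 21.73542175 225.75402714] 0.08813815151924875
0.8 [229.1, 194.7, 278.9, 286.9] [87.10338305 20.76708847] [  65.36227169 -271.19227016] [251.26673685  70.62095729] 0.21510762512229376
```

View pics/s8.png

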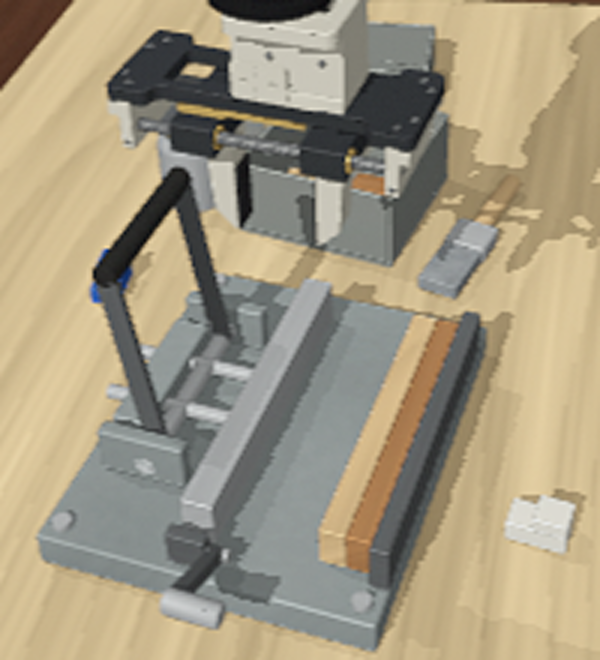

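{"name": "carry_out", "arguments": {
  "dp": [
    [0, -17, 34],
    [0, -17, 34],
    [0, -17, 34],
    [0, -18, 37],
    [0, 0, 0],
    [0, 0, 0],
    [0, 0, 0]
  ],
  "delta_rot": [
    [0, 0, 0],
    [0, 0, 0],
    [0, 0, 0],
    [0, 0, 0],
    [0, 0, 0],
    [0, 0, 0],
    [0, 0, 0]
  ]
}}

```text
time: 20.85
tcp_pos: [0.607, 0.1561, 0.4588]
tcp_rot: [2.345, 1.569, 2.233]
ft_force: [-0.0, 0.4, 0.1]
opening: 0.0643
```

```bash
python3 -c "
from h import *
s=read_state(); print(s['qpos'],s['opening'])
print(turn(-.11,'x'),go(*world(99,0),.205))
"
```

```text
[ 0.10142129  0.48915314 -0.67769167  1.44563482  0.3075976   1.31514692
 -0.70866586] 0.06434756238922287
[array([-0.1, -0.1, -0.1]), array([ 1.799e+02, -1.000e-01,  1.000e-01])] (array([94.8, -6.1,  2. ]), array([0.6068, 0.1563, 0.2998]))
```

{"name": "carry_out", "arguments": {
  "dp": [
    [20, -4, 1],
    [30, -2, 1],
    [25, 0, 0],
    [15, 0, 0],
    [5, 0, 0],
    [0, 0, 0],
    [0, 0, 0]
  ],
  "delta_rot": [
    [0, 0, 0],
    [0, 0, 0],
    [0, 0, 0],
    [0, 0, 0],
    [0, 0, 0],
    [0, 0, 0],
    [0, 0, 0]
  ]
}}

```text
time: 21.43
tcp_pos: [0.6082, 0.1496, 0.3654]
tcp_rot: [0.825, 1.57, 0.713]
ft_force: [0.1, 0.1, -0.1]
opening: 0.0646
```

```bash
python3 -c "
from h import *
s=read_state(); print(s['ft_force'],s['opening'])
print(turn(-.11,'x'),go(*world(99,0),.203))
p=get_image('side'); save(p,'s9.png',(200,100,400,300),3)"
```

```text
[ 0.14327583  0.12689971 -0.12104919] 0.06462800427682087
[array([-0.1,  0. , -0.1]), array([ 1.799e+02, -1.000e-01, -1.000e-01])] (array([ 3.4,  0.3, -0.4]), array([0.6084, 0.1497, 0.2064]))
```

View pics/s9.png

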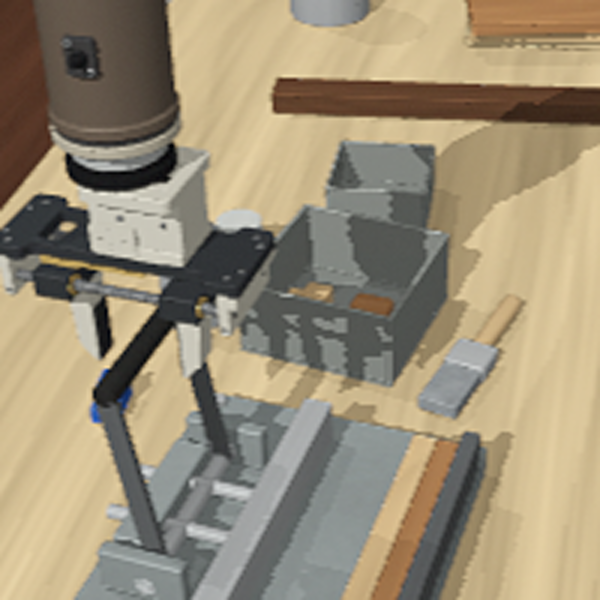

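Straddling the bar. Closing on it with a moderate grip.

{"name": "carry_out", "arguments": {
  "dp": [
    [3, 0, 0],
    [0, 0, 0],
    [0, 0, 0],
    [0, 0, 0],
    [0, 0, 0],
    [0, 0, 0],
    [0, 0, 0],
    [0, 0, 0]
  ],
  "delta_rot": [
    [0, 0, 0],
    [0, 0, 0],
    [0, 0, 0],
    [0, 0, 0],
    [0, 0, 0],
    [0, 0, 0],
    [0, 0, 0],
    [0, 0, 0]
  ],
  "hand": 1,
  "grip_force": 15
}}

```text
time: 22.15
tcp_pos: [0.6084, 0.1483, 0.3612]
tcp_rot: [-2.79, 1.57, -2.904]
ft_force: [-0.8, 0.1, 1.0]
opening: 0.0192
```

```bash
python3 -c "
from h import *
s=read_state(); print(s['ft_force'],s['opening'])
print(go(*world(99,0),.203))
f=lambda a:np.array([75-160*np.sin(a-.15),45+160*np.cos(a-.15)])
a=np.linspace(0,.82,13); q=np.array([f(t) for t in a]); print(np.round(np.diff(q,axis=0),1).tolist(), q[-1])
"
```

```text
[-0.81551332  0.08125194  1.0238349 ] 0.01918573511699794
(array([-0.8,  1.8, -0.6]), array([0.6084, 0.1483, 0.2022]))
[[-10.9, 1.3], [-10.9, 0.5], [-10.9, -0.2], [-10.9, -1.0], [-10.8, -1.7], [-10.7, -2.4], [-10.5, -3.2], [-10.2, -3.9], [-9.9, -4.6], [-9.6, -5.2], [-9.2, -5.9], [-8.8, -6.5]] [-24.35775793 170.41146654]
```

{"name": "carry_out", "arguments": {
  "dp": [
    [-1.3, 0, -10.9],
    [-0.5, 0, -10.9],
    [0.2, 0, -10.9],
    [1, 0, -10.9],
    [1.7, 0, -10.8],
    [2.4, 0, -10.7],
    [0, 0, 0]
  ],
  "delta_rot": [
    [0, 0, 0],
    [0, 0, 0],
    [0, 0, 0],
    [0, 0, 0],
    [0, 0, 0],
    [0, 0, 0],
    [0, 0, 0]
  ]
}}

```text
time: 22.73
tcp_pos: [0.5438, 0.156, 0.359]
tcp_rot: [0.238, 1.567, 0.124]
ft_force: [5.5, 0.3, 6.0]
opening: 0.0196
```

```bash
python3 -c "
from h import *
s=read_state(); print(s['ft_force'],s['opening'],turn(-.11,'x'))
print(go(*world(-24,0),.1705)); g=go(0,0,0)[1]; print(press(g),g[2])
"
```

```text
[5.50085744 0.25841524 6.04509366] 0.01956720468745987 [array([-0.2,  0.2, -0.1]), array([ 1.798e+02, -1.000e-01, -4.000e-01])]
(array([ 29.3,   0.8, -59.3]), array([0.5444, 0.1561, 0.2   ]))
[35.12758588 -1.05010001] 0.2
```

{"name": "carry_out", "arguments": {
  "dp": [
    [3.2, 0, -10.5],
    [3.9, 0, -10.2],
    [4.6, 0, -9.9],
    [5.2, 0, -9.6],
    [5.9, 0, -9.2],
    [6.5, 0, -9],
    [0, 0, 0],
    [0, 0, 0]
  ],
  "delta_rot": [
    [0, 0, 0],
    [0, 0, 0],
    [0, 0, 0],
    [0, 0, 0],
    [0, 0, 0],
    [0, 0, 0],
    [0, 0, 0],
    [0, 0, 0]
  ]
}}

```text
time: 23.4
tcp_pos: [0.4878, 0.1626, 0.3298]
tcp_rot: [0.393, 1.565, 0.279]
ft_force: [7.4, -0.3, 5.2]
opening: 0.0194
```

```bash
cat > c.py <<'E'
from h import *
import sys
s=read_state(); print(s['ft_force'],s['opening'],turn(-.11,'x'),s['joint_vel'].round(3))
print(go(*world(-24,0),.1705)); g=go(0,0,0)[1]; x=press(g); print(x,g[2],'lever est',.15+np.arctan2(75-x[0],(g[2]*1000-45)))
p=get_image('side'); save(p,sys.argv[1],(200,100,400,300),3)
p=get_image('top'); save(p,'t'+sys.argv[1],(160,120,420,310),3)
E
python3 c.py s10.png
```

```text
[ 7.4281229  -0.30888641  5.19341185] 0.019381012622747874 [array([-0.3,  0.3, -0.1]), array([179.7,  -0.2,  -0.5])] [ 0.002  0.004  0.001 -0.007 -0.005  0.01   0.004]
(array([ 0.3,  0.5, -3. ]), array([0.4887, 0.1628, 0.1708]))
[-20.97128339  -0.50524551] 0.1708 lever est 0.8016983970797336
```

View pics/s10.png

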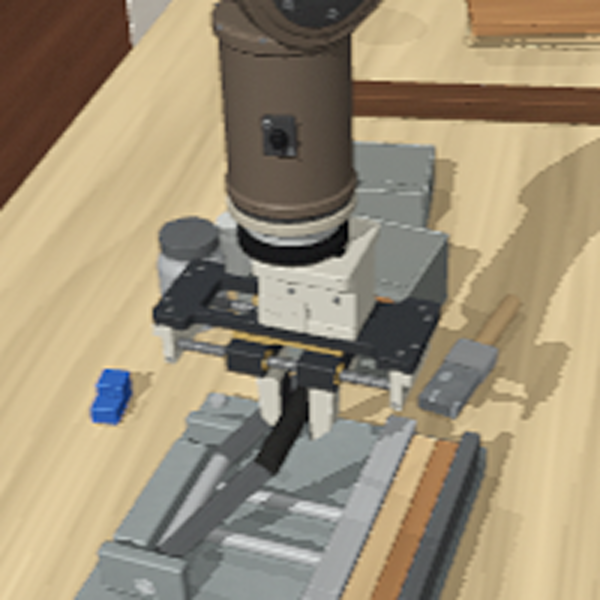

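{"name": "carry_out", "arguments": {
  "dp": [
    [2.5, 0, -3],
    [2, 0, -3],
    [0, 0, 0],
    [0, 0, 0],
    [0, 0, 0],
    [0, 0, 0],
    [0, 0, 0],
    [0, 0, 0]
  ],
  "delta_rot": [
    [0, 0, 0],
    [0, 0, 0],
    [0, 0, 0],
    [0, 0, 0],
    [0, 0, 0],
    [0, 0, 0],
    [0, 0, 0],
    [0, 0, 0]
  ]
}}

```text
time: 24.17
tcp_pos: [0.4855, 0.163, 0.3278]
tcp_rot: [0.347, 1.556, 0.23]
ft_force: [17.8, -4.4, 17.5]
opening: 0.0194
```

```bash
python3 c.py s11.png
```

```text
[17.79485679 -4.40195657 17.54434389] 0.019428635328665303 [array([-0.4,  0.8, -0.3]), array([179.6,  -0.5,  -1.3])] [-0.    -0.001 -0.001  0.     0.    -0.     0.001]
(array([-1.7, -0.1, -2.1]), array([0.4879, 0.1635, 0.1688]))
[-21.84329308   0.10270112] 0.1688 lever est 0.8138273975826043
```

View pics/ts11.png

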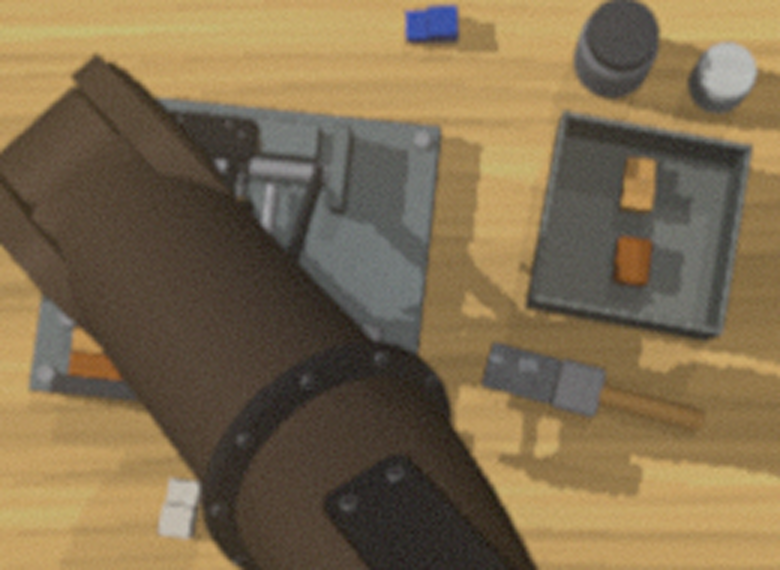

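```bash
python3 -c "
from h import *
p=get_image('side')
for t in trace(p,'catch'):
    C=cloud(p,t['mask']); print(t['p'],press(np.median(C,0)),np.median(C[:,2]))
s=read_state(); print(s['time'],s['ft_force'],abs(s['joint_vel']).max(),s['opening'])
hand_in()"
```

```text
0.75 [-18.15260137 214.20922795] 0.07749186325510815
24.3667 [17.35509133 -4.01553007 16.99135075] 0.002105630941694795 0.01949180075789322
the job is handed in; nothing more can be done
```

I put both offcuts in the larger bin, flipped the catch right over to the outside, then pulled the lever to its stop. I handed the job in at about 24 s with the fingers still pinching the bar. The hand-in reports no verdict.

Last checks before handing in:
- **Offcuts:** the top picture shows both lying clear of each other on the bin floor, with the bed of the clamp empty.
- **Catch:** its knob is about 214 mm to the left of the clamp's origin and 75 mm above the bench, roughly 1.9 rad or more, so well past 1.2.
- **Lever:** about 0.80 rad, worked out from the tool pose. Pushing on brought it to 0.81 by that estimate, just over the 0.80 stop and within calibration error. The wrist force rose from about 9 to 25 N, and the joints are at rest.
- **Other things:** the jar, tin and brush look unmoved in the pictures.

No check failed. One sideways move before the catch went about 16 mm the wrong way in free air and touched nothing.

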